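# Lock the doser cylinder and draw its plunger to the dose pointer

### The arm

A 6-joint arm with a two-finger parallel gripper is mounted at the origin on the work surface. World frame = base frame: x ahead of the robot, y to its left, z up, the work surface at z = 0. Lengths are in mm, angles in rad, forces in N, time in s.
With the tool pointing down it reaches from about 400 to 925 mm from the base axis. Payload 12.5 kg.
Tool frame: the origin (TCP) lies on the mounting face of the last link; the fingertips stand 190 mm ahead of it and the grasp point (between the pads) lies 171 mm ahead of it (env.tcp_to_tips is the distance from the TCP to the fingertips, in mm); x points along the fingers, y is the direction in which the jaws open and shut, and the axes are right-handed (so a half turn about x gives the same grasp; the last joint's range is limited). The gripper opens to 95 mm and grips with 3 to 60 N. Pads are 20 mm wide; open, the fingers measure 119 mm over their backs; the gripper's body (75 mm by 180 mm) begins 59 mm behind the grasp point.
Start: joints at [1.03, 0.491, 1.559, -0, 1.092, -0.106], TCP at [263.245, 566.857, 404.761] pointing down, gripper open.
Joint ranges: [-3.1, 3.1], [-0.84, 2.19], [0.05, 2.79], [-1.13, 4.28], [0.06, 2.93], [-2.69, 2.69]. Speed limits (rad/s): [2.22, 2.22, 2.79, 3.14, 3.14, 3.14].

### API

Orientations are given as [roll, pitch, yaw] about the fixed x, y, z axes, in that order (R = Rz(yaw) Ry(pitch) Rx(roll)).
In Python, from cell import monitor, cams, job, env gives the robot as it stands. The module is installed in compiled form; this text tells all that it offers.
- The arm moves only by the tool apply_moves, never from a script. Its argument "series" is a list of rows, each a list of 3 entries, a list of its own where there are three numbers: the closure, from -1 (fully open) to 1 (shut), so that 0 is half open, then the shift along the tool's x, y, z in cm, then the turn about the tool's x in rad. A call has 1 to 20 rows; each row is the pose to reach, as a shift and turn from the pose commanded when the call began, along the tool's axes at that moment; what a row does not reach only later rows make up. A row lasts 1/8 s, in which the tool goes at most 62.5 mm and 10.7 degrees, less where a joint would pass 70% of its speed; a pose out of reach is approached as far as the arm can. A call with a gripper value outside its range is refused whole. The fingers move at their own pace and stop on an object; the grip force is fixed at half the most. Time passes only in rows, so rows that repeat a pose let the fingers close. It gives the time, the measured TCP pose, the force and the opening at its end, in the units of the state.
- monitor.state(): the state, without advancing time (a new reading comes with each control period).
- cams.read_camera(name): name is "side" or "top"; returns a dict with "image" (480x640x3 uint8, red, green, blue), "fx", "fy", "cx", "cy" (pixels), "k1" (the pictures are not rectified: a ray, as slopes to the right and down, at radius r is drawn at 1 + k1 r^2 times it, then the intrinsics apply), "position" and "orientation" of the camera in the world. Camera axes: x right, y down, z forward; pixel columns grow to the right and rows downward; lengths in mm; the calibration is good to about 2 mm. A picture is of the moment at which its call begins. There is no depth.
- job.job_done(): hands the job in, once; it reports no verdict.
The state is a dict: "t": time; "joints": joint angles; "qvel": joint speeds; "tau": joint torques, N m; "eef_pos": TCP position; "tcp_rot": TCP orientation; "ft_force": force on the tool from outside, world axes, zero at the start; "moment": the same for the moment, N m; "opening": opening from 0.0 (shut) to 1.0 (fully open).
Only numpy, scipy, OpenCV 4.12 (cv2) and the standard library are available. Lean on these libraries where they do the work, as an engineer would, in place of code of your own. Each camera call takes 0.05 s, during which the arm holds its last target. There are 200 camera calls.

### The job

On the bench filling doser, swing the turnbutton fully across the cylinder's flange to lock the cylinder down, then take hold of the knobbed plunger and draw it straight up, without forcing it sideways, until its collar is level with the tip of the dose pointer, the rod still in the bore. Finish while holding the plunger still there: do not let go. Do not move the pointer and leave the other things on the counter where they are.

Things in the scene. Friction and masses are not known exactly. Their poses are not given: they have to be found in the camera images.
- stand: The doser's white stand (fixed): base plate 140 x 230 x 12 mm, block 110 x 200 mm with its top 95 mm above the counter, outlet pipe 50 mm up on its -x face, reaching to x = -93 mm. Origin: on the counter, under the bore's axis. Its z is up. In its frame the turnbutton's pivot is at (0, +65) mm, the pointer post (10 mm thick, top 180 mm above the counter) at (0, -80) mm, the bore at (0, 0).
- turnbutton (a joint): Angle (rad) of the dark steel turnbutton bar. 0: bar along the stand's x, nose to +x, tail with its upright post to -x (unlocked). It grows clockwise seen from above; at 1.57 the nose points at the bore, over the flange (locked), the tail post to the stand's +y. Stops at -0.4 and 1.62. Stays where left; moving the post takes about 1.5 N.
- turn_pivot (a point): The turnbutton's upright pivot axis, at the height of the bar's underside, 107 mm above the counter; 65 mm from the bore's axis in the stand's +y. The bar is 18 mm wide, 6 mm thick, its nose reaches 45 mm from here.
- turn_post (a point): A point on the axis of the turnbutton's round tail post (16 mm across), 50 mm from the pivot axis, 137 mm above the counter. The post rises from 113 to 157 mm above the counter.
- pointer (a joint): Dose pointer: a thin dark arm, 4 mm thick, clamped on the pointer post, reaching towards the rod. Value in m: its height above the level that the collar's middle has when the plunger is fully down, that is how far the plunger is to be drawn up. It is held only by friction; do not touch it.
- pointer_tip (a point): Tip of the pointer, half-way through its thickness, 28 mm from the bore's axis on the stand's -y side. Its z is up.
- cylinder: Aluminium cylinder, loose in the stand: barrel 52 mm across hanging in the stand, round flange 80 mm across and 8 mm thick lying on the stand's top (flange top 103 mm above the counter). Origin: centre of the barrel's underside, 15 mm above the counter and on the stand's axis when seated. Upright bore 22 mm across and 83 mm deep from the flange's top. 0.36 to 0.57 kg.
- bore_mouth (a point): Centre of the bore's mouth, on the flange's top face. Its z is the bore's axis, upwards.
- plunger: Plunger, loose in the bore: steel rod 20 mm across, foot on the bore's floor at the start, with a round collar (34 mm across, 6 mm thick, middle 98 mm above the foot) and a round black knob on top. Origin: centre of the rod's foot; z along the rod, upwards. 0.22 to 0.41 kg; it sinks back if let go.
- knob_centre (a point): Centre of the plunger's knob: 36 mm across, 28 mm tall, its middle 149 mm above the rod's foot (169 mm above the counter at the start). Below it 34 mm of bare rod, then the collar. Room for the fingers on the stand's +x and -x sides; pointer and turnbutton are on the -y and +y sides. Over about 10 N sideways here wedges the rod.
- collar (a point): Centre of the plunger's collar, half-way through its thickness; 118 mm above the counter when the plunger is fully down.
- nozzle: Bystander: steel piping nozzle, a cone 34 mm across and 50 mm high. Origin: centre of its underside.
- bowl: Bystander: white bowl, 110 mm across, 50 mm high. Origin: centre of its underside.
- mug: Bystander: white mug, 72 mm across, 80 mm high, handle at its +y. Origin: centre of its underside.
- spatula: Bystander: spatula, 200 mm long, lying along its x. Origin: underside, middle.
- jar: Bystander: glass jar with steel cap, 60 mm across, 100 mm high. Origin: centre of its underside.
- cups: Bystander: stack of paper cups, 74 mm across, 103 mm high. Origin: centre of its underside.
- tongs: Bystander: steel tongs, 200 mm long, 8 mm high, lying along its x. Origin: underside, middle.
There are look-alikes about, which are no part of the job. Leave any green look-alike of the plunger alone.

How it is judged:
By the outcome, as a careful person would: the job done as asked, in the order asked, and still so for the second after the job is handed in, while the arm keeps its last pose, push and grip.
It also fails if it takes over 45 s, if anything falls off the work surface, if the arm or the gripper's body presses on something with over 40 N, if the wrist force passes 120 N, or if a joint passes its speed limit or range.

## Working session

There is one attempt and no reset: what is moved stays moved. The work goes in short steps, Python scripts to look and compute and a tool call to move; the robot and the scene stay as the last step left them, time stands still between calls to the robot, and variables do not carry over. Pictures are saved under pics/ and viewed, about 8 in all and at most 12, crops included, and the job is handed in when it is done.

Besides the shell and the picture viewer there is one more tool, called after ">>>" by a JSON object that holds its "op" and its "data", one argument or row to a line. apply_moves: Moves the arm, as the interface text tells. Its arguments: {"type":"object","properties":{"series":{"type":"array"}},"required":["series"]}

```bash
mkdir -p pics; cat > h.py <<'E'
import numpy as np, cv2
from cell import monitor, cams, job, env
from scipy.spatial.transform import Rotation as R
def Rm(o):
    o=np.array(o,float)
    if o.shape==(3,3): return o
    return R.from_euler('xyz',o).as_matrix() if o.size==3 else R.from_quat(o).as_matrix()
def cam(n): return cams.read_camera(n)
def rays(c,px):
    px=np.atleast_2d(np.array(px,float)); d=(px-[c['cx'],c['cy']])/[c['fx'],c['fy']]; u=d.copy()
    for _ in range(20): u=d/(1+c['k1']*(u**2).sum(1,keepdims=True))
    v=np.c_[u,np.ones(len(u))]@Rm(c['orientation']).T
    return np.array(c['position'],float),v
def onz(c,px,z):
    p,v=rays(c,px); return p+v*((z-p[2])/v[:,2])[:,None]
def proj(c,P):
    q=(np.atleast_2d(P)-np.array(c['position']))@Rm(c['orientation']); u=q[:,:2]/q[:,2:]
    u=u*(1+c['k1']*(u**2).sum(1,keepdims=True)); return u*[c['fx'],c['fy']]+[c['cx'],c['cy']]
def tri(c1,p1,c2,p2):
    a,v=rays(c1,p1); b,w=rays(c2,p2); v=v[0];w=w[0]
    s=np.linalg.lstsq(np.c_[v,-w],b-a,rcond=None)[0]; A=a+s[0]*v;B=b+s[1]*w
    return (A+B)/2,np.linalg.norm(A-B)
def save(n,im): cv2.imwrite('pics/'+n,cv2.cvtColor(im,cv2.COLOR_RGB2BGR))
E
python3 - <<'E'
from h import *
for n in('top','side'):
    c=cam(n); save(n+'1.png',c['image']); np.save(n+'1.npy',c['image'])
    print({k:v for k,v in c.items() if k!='image'})
print(monitor.state())
E
```

```text
{'fx': 620.3810173208833, 'fy': 620.3810173208833, 'cx': 322.8237285182494, 'cy': 233.2422154258794, 'k1': -0.016153264087978923, 'position': array([ 479.40019471,   54.9508593 , 1156.75593581]), 'orientation': array([-3.05255319,  0.0056991 , -1.54120149])}
{'fx': 462.48823070857634, 'fy': 462.48823070857634, 'cx': 327.0145994200675, 'cy': 242.31895360846897, 'k1': -0.102384694216113, 'position': array([ 147.17181072, -361.6135362 ,  605.70709475]), 'orientation': array([-2.2297604 , -0.01473059, -0.7762757 ])}
{'t': 0.1, 'joints': array([ 1.03039801e+00,  4.91444411e-01,  1.55939744e+00, -1.51154392e-05,
        1.09169113e+00, -1.05596651e-01]), 'qvel': array([ 4.21824468e-05, -2.29522099e-03, -3.10678698e-03,  1.72658147e-03,
        6.81243964e-04, -2.65874585e-03]), 'tau': array([ 1.55951377e-03, -6.13635278e+01, -2.58600819e+01,  6.93243253e-02,
        4.71354579e-02, -5.53045379e-05]), 'eef_pos': array([263.22680824, 566.821378  , 404.25111179]), 'tcp_rot': array([-1.6621362 ,  1.5698559 , -2.09693089]), 'ft_force': array([-0.04314388, -0.30290995, -0.2865546 ]), 'moment': array([0.03315684, 0.02138537, 0.01363933]), 'opening': 1.0013856425607992}
```

View pics/top1.png

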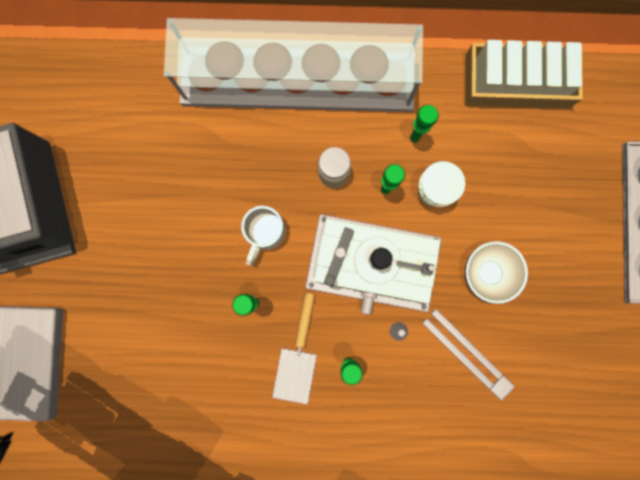

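View pics/side1.png

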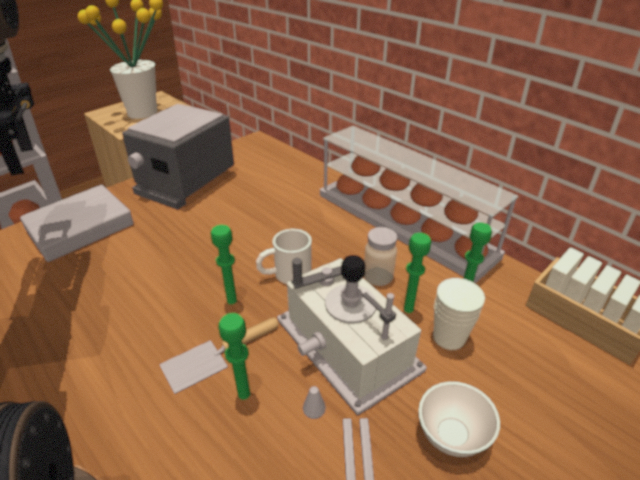

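Candidates for the plunger: a black knob at top (381,258) / side (352,268), and four green look-alikes at top (427,115), (393,177), (244,305), (351,373). I choose the black-knobbed one in the white stand. The turnbutton is the dark bar at top (340,257), the pointer is at (415,267). Next, a close crop of both views.

```bash
python3 - <<'E'
from h import *
t=np.load('top1.npy'); s=np.load('side1.npy')
a=cv2.resize(t[205:320,295:450],None,fx=5,fy=5,interpolation=cv2.INTER_CUBIC)[:, :775]
b=cv2.resize(s[240:410,270:430],None,fx=3.5,fy=3.5,interpolation=cv2.INTER_CUBIC)
save('ctop.png',a); save('cside.png',b)
ct=cam('top');cs=cam('side')
P,e=tri(ct,(381,258),cs,(352,268)); print('knob',P,e)
g=cv2.cvtColor(t,cv2.COLOR_RGB2GRAY)
# black blob
m=(t.max(2)<60).astype('u1'); n,l,st,ce=cv2.connectedComponentsWithStats(m[205:320,295:450]); print([(st[i,4],ce[i]+[295,205]) for i in range(1,n) if st[i,4]>20])
m=(s.max(2)<50).astype('u1'); n,l,st,ce=cv2.connectedComponentsWithStats(m[240:410,270:430]); print([(st[i,4],ce[i]+[270,240]) for i in range(1,n) if st[i,4]>20])
E
```

```text
knob [530.84938555 -30.93113322 168.44536249] 0.8624360075104804
[(np.int32(306), array([380.63071895, 258.44444444]))]
[(np.int32(449), array([352.64587973, 268.73273942]))]
```

View pics/ctop.png

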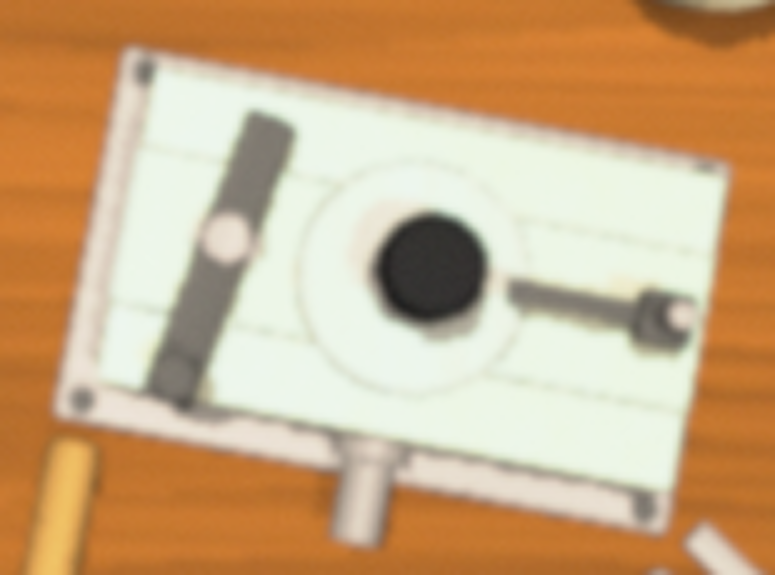

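View pics/cside.png

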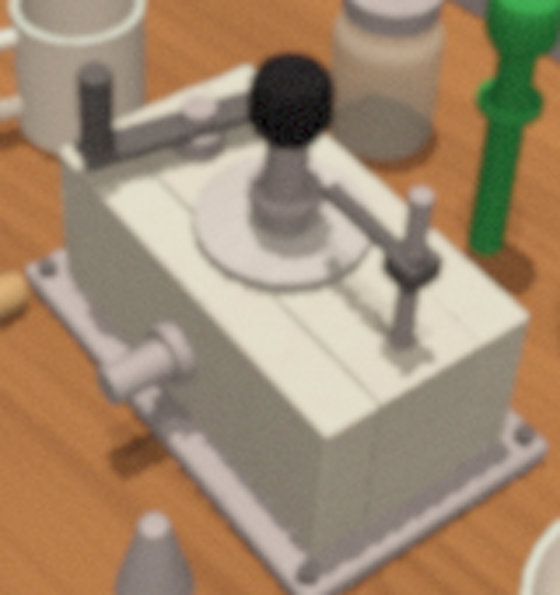

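The crops confirm the black knob, with its rod and collar in the flange. The turnbutton pivot is at top crop (228,238), nose (270,120), tail post (172,380). The pointer tip is at top crop (510,290), side crop (328,190).

```bash
python3 - <<'E'
from h import *
ct=cam('top');cs=cam('side')
T=lambda x,y:(295+x/5-.4,205+y/5-.4); S=lambda x,y:(270+x/3.5-.36,240+y/3.5-.36)
cor=onz(ct,[T(127,50),T(730,163),T(665,530),T(57,413)],12)
print(cor.round(1), cor.mean(0)); 
yaw=np.arctan2(*(cor[0]-cor[1]+cor[3]-cor[2])[[1,0]])-np.pi/2; print('yaw',yaw)
piv=onz(ct,[T(228,238)],113+4)[0]; nose=onz(ct,[T(270,113)],113)[0]; print('piv',piv,'nose',nose)
k=onz(ct,[(380.63,258.44)],175)[0]; print('knob',k)
pv=piv-k; print('yaw from piv-knob',np.arctan2(pv[1],pv[0])-np.pi/2,np.hypot(*pv[:2]))
d=nose-piv; print('bar ang',yaw-np.arctan2(d[1],d[0]), np.hypot(*d[:2]))
print('post top',tri(ct,T(178,375),cs,S(95,75)))
ptr=tri(ct,T(510,290),cs,S(328,190)); print('ptr',ptr)
post=tri(ct,T(683,315),cs,S(422,195)); print('pointerpost',post)
print(R.from_euler('xyz',monitor.state()['tcp_rot']).as_matrix().round(3))
# marks
b=k*[1,1,0]; 
for yw in (yaw,):
  u=np.array([np.cos(yw),np.sin(yw),0]);v=np.array([-u[1],u[0],0])
  print(proj(ct,[b+65*v+[0,0,113],b-28*v+[0,0,150],b-80*v+[0,0,180]]).round(1))
E
```

```text
[[ 616.    70.8   12. ]
 [ 580.4 -153.6   12. ]
 [ 444.7 -131.6   12. ]
 [ 480.9   92.5   12. ]] [530.48700733 -30.47802742  12.        ]
yaw -0.1586943708906967
piv [540.93678589  33.53219236 117.        ] nose [583.88299214  20.40615245 113.        ]
knob [529.48814452 -29.48909498 175.        ]
yaw from piv-knob -0.17970336028196643 64.05274426065843
bar ang 0.1379278484869117 44.90734410677756
post top (array([494.51434146,  48.83381993, 153.82792996]), np.float64(1.1639827400471328))
ptr (array([525.82487495, -59.41408124, 139.8331486 ]), np.float64(1.693631179997253))
pointerpost (array([ 518.14216431, -110.22294213,  177.89382714]), np.float64(2.7350022438230237))
[[-0.     0.421  0.907]
 [-0.     0.907 -0.421]
 [-1.    -0.    -0.   ]]
[[339.4 253. ]
 [396.3 262.4]
 [431.  267.8]]
```

>>> {"op": "apply_moves", "data": {
  "series": [
    [0.4,[0,-3,3.4],0],
    [0.4,[0,-7,8],0],
    [0.4,[0,-11,12.5],-0.05],
    [0.4,[0,-15,17],-0.1],
    [0.4,[0,-19,21.7],-0.13],
    [0.4,[0,-23,26.3],-0.13],
    [0.4,[0,-27,30.8],-0.13],
    [0.4,[0,-31,35.4],-0.13],
    [0.4,[0,-34,38.8],-0.13],
    [0.4,[0,-36,41.1],-0.13],
    [0.4,[0,-37.3,42.6],-0.13],
    [0.4,[0,-37.3,42.6],-0.13],
    [0.4,[0,-37.3,42.6],-0.13],
    [0.4,[0,-37.3,42.6],-0.13]
  ]
}}

```text
t: 2.05
eef_pos: [492.2, 50.0, 404.8]
tcp_rot: [1.623, 1.571, 1.319]
ft_force: [-0.5, 0.5, -0.6]
opening: 0.3
```

```bash
python3 - <<'E'
from h import *
c=cam('side'); a=c['image'][110:430,210:450]; save('s2.png',cv2.resize(a,None,fx=1.8,fy=1.8,interpolation=cv2.INTER_CUBIC))
s=monitor.state(); print(s); print(R.from_euler('xyz',s['tcp_rot']).as_matrix().round(3))
E
```

```text
{'t': 2.1, 'joints': array([-3.25346364e-02,  3.06572444e-01,  1.87039153e+00,  1.57218535e-04,
        9.64567357e-01, -1.29987258e+00]), 'qvel': array([-2.24785630e-03,  9.43103229e-04, -9.63593375e-04, -8.18390642e-05,
        5.53250886e-04, -2.34186543e-03]), 'tau': array([-1.17995725e-01, -4.60246575e+01, -2.34062469e+01, -1.08052127e-02,
        8.94610584e-02,  8.20977642e-03]), 'eef_pos': array([492.20163501,  49.92620927, 404.79664868]), 'tcp_rot': array([1.39863794, 1.57065331, 1.09508998]), 'ft_force': array([-0.17182718,  1.56834803,  0.36602088]), 'moment': array([ 0.08723784, -0.01086832,  0.00867106]), 'opening': 0.3022981733326803}
[[ 0.     0.299  0.954]
 [ 0.     0.954 -0.299]
 [-1.     0.     0.   ]]
```

View pics/s2.png

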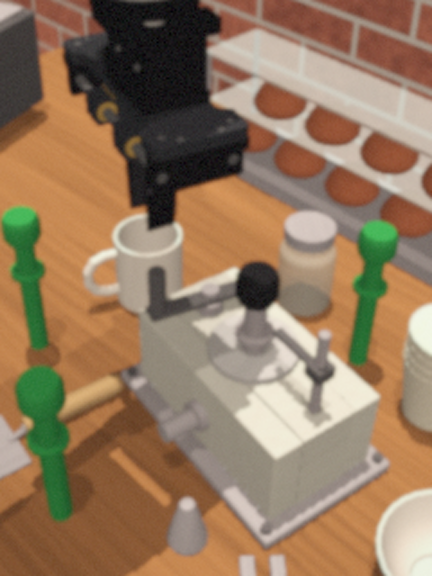

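The picture shows the fingers, about 29 mm apart, over the tail post (crop (157,290)), with the pointer and plunger untouched. Lowering now so the fingers cage the post.

>>> {"op": "apply_moves", "data": {
  "series": [
    [0.4,[3,0,0],0],
    [0.4,[6,0,0],0],
    [0.4,[8,0,0],0],
    [0.4,[9,0,0],0],
    [0.4,[9,0,0],0],
    [0.4,[9,0,0],0]
  ]
}}

```text
t: 2.85
eef_pos: [492.6, 49.3, 315.4]
tcp_rot: [0.36, 1.57, 0.055]
ft_force: [0.6, 0.5, -0.5]
opening: 0.297
```

```bash
python3 - <<'E'
from h import *
s=monitor.state(); print(s['eef_pos'],s['ft_force'])
p=np.array([540.7,34.1]); y=np.array([.299,.954]); z=np.array([.954,-.299]); yaw=-.165
o=np.array([493,49.1])
for k in range(1,13):
    a=.14+(1.64-.14)*k/12; n=yaw-a
    q=p-50*np.array([np.cos(n),np.sin(n)])
    t=np.array([-np.sin(n),np.cos(n)])*-1 # cw tangent of nose; tail opposite
    q=q+ (-t)*5
    d=q-o; print(k,a.round(2),q.round(1),(d@y/10).round(2),(d@z/10).round(2),round(a-.14,2))
E
```

```text
[492.63053691  49.26180333 315.43760668] [ 0.64073109  0.49568806 -0.52888381]Traceback (most recent call last):
  File "<stdin>", line 10, in <module>
AttributeError: 'float' object has no attribute 'round'
```

```bash
python3 - <<'E'
from h import *
p=np.array([540.7,34.1]); y=np.array([.299,.954]); z=np.array([.954,-.299]); yaw=-.165
o=np.array([493,49.1])
for k in range(0,16):
    a=.14+.1*k; n=yaw-a
    t=np.array([-np.sin(n),np.cos(n)])
    d=p-50*np.array([np.cos(n),np.sin(n)])+6*t-o
    print(k,round(a,2),(d@y/10).round(2),(d@z/10).round(2),round(a-.14,2))
E
```

```text
0 0.14 0.6 0.0 0.0
1 0.24 1.1 0.09 0.1
2 0.34 1.58 0.22 0.2
3 0.44 2.05 0.4 0.3
4 0.54 2.5 0.63 0.4
5 0.64 2.92 0.9 0.5
6 0.74 3.32 1.22 0.6
7 0.84 3.68 1.57 0.7
8 0.94 4.0 1.95 0.8
9 1.04 4.29 2.37 0.9
10 1.14 4.53 2.81 1.0
11 1.24 4.72 3.27 1.1
12 1.34 4.87 3.75 1.2
13 1.44 4.97 4.25 1.3
14 1.54 5.02 4.75 1.4
15 1.64 5.02 5.25 1.5
```

>>> {"op": "apply_moves", "data": {
  "series": [
    [0.4,[0,0.6,0],0],
    [0.4,[0,1.1,0.09],0.1],
    [0.4,[0,1.58,0.22],0.2],
    [0.4,[0,2.05,0.4],0.3],
    [0.4,[0,2.5,0.63],0.4],
    [0.4,[0,2.92,0.9],0.5],
    [0.4,[0,3.32,1.22],0.6],
    [0.4,[0,3.68,1.57],0.7],
    [0.4,[0,4.0,1.95],0.8],
    [0.4,[0,4.29,2.37],0.9],
    [0.4,[0,4.53,2.81],1.0],
    [0.4,[0,4.72,3.27],1.1],
    [0.4,[0,4.87,3.75],1.2],
    [0.4,[0,4.97,4.25],1.3],
    [0.4,[0,5.02,4.75],1.4],
    [0.4,[0,5.02,4.75],1.4],
    [0.4,[0,5.02,4.75],1.4]
  ]
}}

```text
t: 4.97
eef_pos: [552.8, 83.0, 314.9]
tcp_rot: [1.875, 1.57, 0.173]
ft_force: [-0.2, 0.3, -0.3]
opening: 0.298
```

```bash
python3 - <<'E'
from h import *
s=monitor.state(); print(s['eef_pos'],s['ft_force'],s['joints'].round(2)); print(R.from_euler('xyz',s['tcp_rot']).as_matrix().round(3))
E
```

```text
[552.76929276  82.97423081 314.93431241] [-0.21761003  0.33703892 -0.31543708] [0.03 0.51 1.82 0.   0.82 0.16]
[[ 0.     0.991 -0.131]
 [ 0.    -0.131 -0.991]
 [-1.     0.    -0.   ]]
```

>>> {"op": "apply_moves", "data": {
  "series": [
    [0.4,[0,0.2,0],0.03],
    [0.4,[0,0.4,0],0.06],
    [0.4,[0,0.6,0],0.08],
    [0.4,[0,0.6,0],0.08]
  ]
}}

```text
t: 5.48
eef_pos: [558.5, 82.0, 314.6]
tcp_rot: [-1.388, 1.569, 3.11]
ft_force: [-4.5, -0.0, 3.6]
opening: 0.3
```

>>> {"op": "apply_moves", "data": {
  "series": [
    [0.4,[0,0.1,0],0],
    [0.4,[0,0.2,0],0],
    [0.4,[0,0.2,0],0]
  ]
}}

```text
t: 5.85
eef_pos: [559.4, 81.9, 314.5]
tcp_rot: [-1.444, 1.565, 3.054]
ft_force: [-12.0, 2.4, 7.1]
opening: 0.303
```

```bash
python3 - <<'E'
from h import *
c=cam('top'); a=c['image'][195:320,295:450]; save('t3.png',cv2.resize(a,None,fx=4,fy=4,interpolation=cv2.INTER_CUBIC))
c=cam('side'); np.save('side3.npy',c['image'])
a=c['image'][200:390,260:430]; save('s3.png',cv2.resize(a,None,fx=3.5,fy=3.1,interpolation=cv2.INTER_CUBIC) if 0 else cv2.resize(a,None,fx=3,fy=3,interpolation=cv2.INTER_CUBIC))
E
```

```text
(no output)
```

View pics/s3.png

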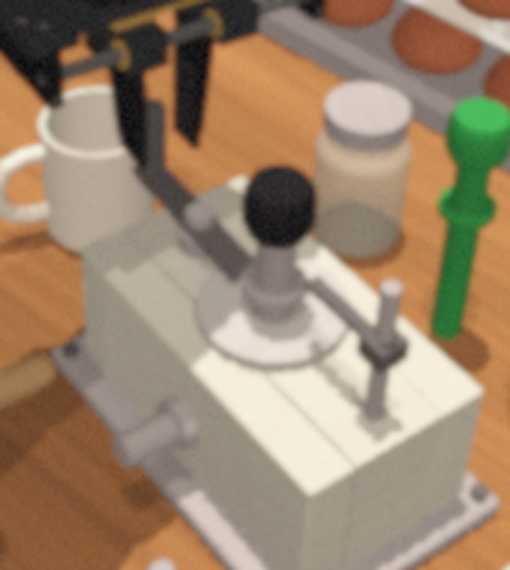

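The bar now lies over the flange, in line with the bore. Force rose from 4.5 to 12 N over 1 mm, so it is at its stop. Backing off, then lifting.

>>> {"op": "apply_moves", "data": {
  "series": [
    [0.4,[0,-0.4,0],0],
    [0.4,[0,-0.8,0],0],
    [0.4,[-2,-0.8,0],0],
    [0.4,[-5,-0.8,0],0],
    [0.0,[-8,-0.8,0],-0.04],
    [-0.6,[-9.5,-0.8,0],-0.04],
    [-0.6,[-9.5,-0.8,0],-0.04],
    [-0.6,[-9.5,-0.8,0],-0.04]
  ]
}}

```text
t: 6.95
eef_pos: [552.8, 83.2, 408.7]
tcp_rot: [-1.414, 1.569, 3.124]
ft_force: [0.2, 0.3, -0.1]
opening: 0.663
```

```bash
python3 - <<'E'
from h import *
s=monitor.state(); M=R.from_euler('xyz',s['tcp_rot']).as_matrix(); print(s['eef_pos'],s['ft_force'],s['opening']); print(M.round(3))
ct=cam('top'); t=ct['image']
m=(t.max(2)<60).astype('u1')
m=(t.max(2)<60).astype('u1'); n,l,st,ce=cv2.connectedComponentsWithStats(m); print([(st[i,4],ce[i].round(1)) for i in range(1,n) if st[i,4]>20])
k=np.array([529.9,-29.9,0]); print('to knob, tool cm',(M.T@(k-s['eef_pos']*[1,1,0])/10).round(2))
cs=cam('side'); np.save('side4.npy',cs['image'])
save('s4.png',cv2.resize(cs['image'][250:350,310:410],None,fx=6,fy=6,interpolation=cv2.INTER_CUBIC))
E
```

```text
[552.84659542  83.20287235 408.65160685] [ 0.22987658  0.30573254 -0.13872998] 0.6631247868122307
[[-0.001  0.985 -0.174]
 [ 0.    -0.174 -0.985]
 [-1.    -0.001  0.   ]]
[(np.int32(4021), array([ 41.3, 200.5])), (np.int32(292), array([256.2, 248. ])), (np.int32(276), array([380. , 258.3])), (np.int32(409), array([298.7, 262.5])), (np.int32(63), array([251.2, 302.4])), (np.int32(105), array([341. , 303.2])), (np.int32(365), array([215. , 436.7])), (np.int32(343), array([369.5, 438.6]))]
to knob, tool cm [ 0.   -0.3  11.54]
```

View pics/s4.png

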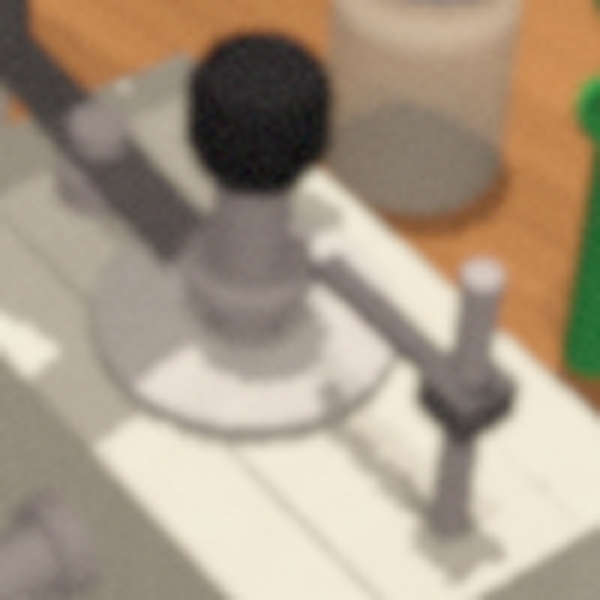

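```bash
python3 - <<'E'
from h import *
cs=cam('side'); ct=cam('top')
u=lambda P:((proj(cs,P)-[310,250]+.42)*6).round(0)
k=np.array([529.9,-29.9]); v=np.array([.164,.986])
ax=lambda z:np.r_[k,z]
print('knobtop/centre/collar/bore',u([ax(183),ax(169),ax(118),ax(103)]))
s=np.load('side4.npy'); m=(s.max(2)<60)[250:290,335:370]; ys,xs=np.nonzero(m); print('knob blob crop', ((xs.mean()+25.42)*6).round(0),((ys.mean()+.42)*6).round(0), ys.min()*6,(ys.max()+1)*6,(xs.min()+25)*6,(xs.max()+26)*6)
# silhouettes: flange disc r40 at z103, collar
th=np.linspace(0,2*np.pi,60)
for nm,r,z in(('flange',40,103),('collar top',17,121),('collar bot',17,115),('knob mid',18,169)):
  P=np.c_[k[0]+r*np.cos(th),k[1]+r*np.sin(th),0*th+z]; q=u(P); print(nm,q.min(0),q.max(0))
for z in range(132,150,2): print(z,u(np.r_[k-28*v,z]), end=' ')
print()
for z in range(132,150,4): print(z,u(np.r_[k-80*v,z]),end=' ')
ct_=ct['image']; save('x.png',ct_)
print(proj(ct,np.r_[k-28*v,140]))
E
```

```text
knobtop/centre/collar/bore [[250.  64.]
 [247. 109.]
 [238. 262.]
 [235. 304.]]
knob blob crop 258.0 115.0 42 192 192 324
flange [ 78. 198.] [392. 420.]
collar top [170. 207.] [306. 301.]
collar bot [170. 224.] [304. 318.]
knob mid [172.  61.] [322. 159.]
132 [[310. 287.]] 134 [[310. 281.]] 136 [[311. 275.]] 138 [[311. 269.]] 140 [[312. 263.]] 142 [[312. 257.]] 144 [[313. 251.]] 146 [[313. 245.]] 148 [[314. 239.]] 
132 [[449. 417.]] 136 [[451. 405.]] 140 [[452. 393.]] 144 [[454. 381.]] 148 [[456. 369.]] [[395.82065896 262.52463861]]
```

>>> {"op": "apply_moves", "data": {
  "series": [
    [-1,[0,-0.1,3],0],
    [-1,[0,-0.2,6],0],
    [-1,[0,-0.3,9],0],
    [-1,[0,-0.3,11],0],
    [-1,[0,-0.3,11.5],0],
    [-1,[0,-0.3,11.5],0],
    [-1,[0,-0.3,11.5],0]
  ]
}}

```text
t: 8.02
eef_pos: [530.2, -28.9, 409.6]
tcp_rot: [-2.361, 1.571, 2.179]
ft_force: [-0.3, -0.2, -0.5]
opening: 1.001
```

>>> {"op": "apply_moves", "data": {
  "series": [
    [-1,[2,0,0],0],
    [-1,[4,0,0],0],
    [-1,[6,0,0],0],
    [-1,[7.1,0,0],0],
    [-1,[7.1,0,0],0],
    [-1,[7.1,0,0],0]
  ]
}}

```text
t: 8.78
eef_pos: [530.3, -29.4, 339.3]
tcp_rot: [1.654, 1.57, -0.091]
ft_force: [0.1, -0.1, 0.3]
opening: 0.999
```

```bash
python3 - <<'E'
from h import *
s=monitor.state(); print(s['eef_pos'],s['ft_force'],s['moment'])
ct=cam('top')
cs=cam('side'); save('s5.png',cv2.resize(cs['image'][200:330,290:430],None,fx=5,fy=5,interpolation=cv2.INTER_CUBIC)[:600,:])
E
```

```text
[530.28119528 -29.39817984 339.34644244] [ 0.05767134 -0.12553892  0.33299272] [-0.13621799  0.08899276  0.03492814]
```

View pics/s5.png

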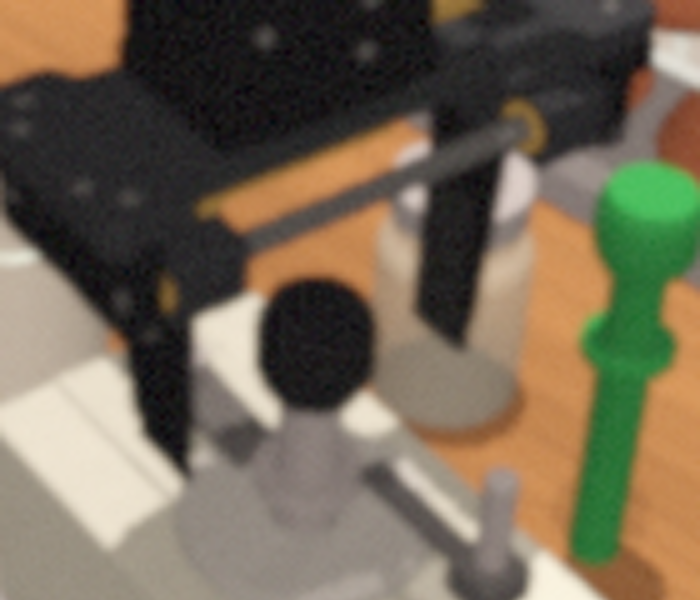

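The open fingers are on either side of the black knob (crop (318,345)), with the tips level with its underside. Closing.

>>> {"op": "apply_moves", "data": {
  "series": [
    [0,[0,0,0],0],
    [0.2,[0,0,0],0],
    [1,[0,0,0],0],
    [1,[0,0,0],0],
    [1,[0,0,0],0],
    [1,[0,0,0],0],
    [1,[0,0,0],0],
    [1,[0,0,0],0]
  ]
}}

```text
t: 9.88
eef_pos: [530.1, -29.5, 338.7]
tcp_rot: [2.449, 1.571, 0.705]
ft_force: [0.0, -0.2, 0.2]
opening: 0.369
```

>>> {"op": "apply_moves", "data": {
  "series": [
    [1,[-0.2,0,0],0],
    [1,[-0.4,0,0],0],
    [1,[-0.6,0,0],0],
    [1,[-0.8,0,0],0],
    [1,[-1.0,0,0],0],
    [1,[-1.2,0,0],0],
    [1,[-1.4,0,0],0],
    [1,[-1.6,0,0],0],
    [1,[-1.8,0,0],0],
    [1,[-2.0,0,0],0],
    [1,[-2.2,0,0],0],
    [1,[-2.2,0,0],0],
    [1,[-2.2,0,0],0]
  ]
}}

```text
t: 11.5
eef_pos: [530.1, -29.5, 360.7]
tcp_rot: [-2.455, 1.571, 2.083]
ft_force: [-0.4, -0.6, -2.4]
opening: 0.37
```

```bash
python3 - <<'E'
from h import *
s=monitor.state(); print(s['eef_pos'],s['ft_force'],s['moment'],s['opening'])
cs=cam('side'); np.save('side6.npy',cs['image']); save('s6.png',cv2.resize(cs['image'][255:330,320:410],None,fx=8,fy=8,interpolation=cv2.INTER_CUBIC))
u=lambda P:((proj(cs,P)-[320,255]+.44)*8).round(0)
k=np.array([529.9,-29.9]); v=np.array([.164,.986]); th=np.linspace(0,2*np.pi,90)
for z in (103,140):
  for r in(17,40):
    for dz in(-3,3):
      q=u(np.c_[k[0]+r*np.cos(th),k[1]+r*np.sin(th),0*th+z+dz]); print(z,r,dz,q.min(0),q.max(0))
for z in (136,140,144): print(z,u(np.r_[k-28*v,z]),u(np.r_[k,z]))
E
```

```text
[530.06647922 -29.51199074 360.67875585] [-0.39086936 -0.56730526 -2.40384853] [-0.09140366  0.09640289 -0.00316011] 0.37009876900822586
103 17 -3 [144. 315.] [321. 441.]
103 17 3 [145. 293.] [323. 419.]
103 40 -3 [ 24. 235.] [441. 532.]
103 40 3 [ 25. 213.] [444. 509.]
140 17 -3 [150. 174.] [333. 299.]
140 17 3 [151. 150.] [335. 275.]
140 40 -3 [26. 95.] [457. 389.]
140 40 3 [26. 71.] [460. 365.]
136 [[335. 327.]] [[241. 239.]]
140 [[336. 311.]] [[242. 223.]]
144 [[337. 295.]] [[243. 207.]]
```

View pics/s6.png

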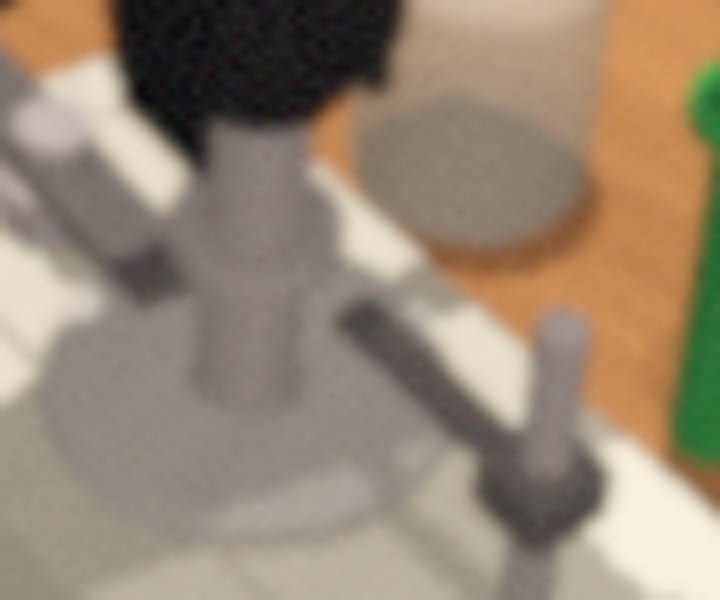

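The lift is free: about 2.4 N of weight, with sideways force under 1 N. The collar (crop about (252,235)) and the pointer tip (about (353,316)) are both visible. Next, a contrast-stretched view to compare them directly.

```bash
python3 - <<'E'
from h import *
ims=[cam('side')['image'].astype(float) for _ in range(12)]
cs=cam('side'); a=np.mean(ims,0); np.save('side7.npy',a)
x0,y0=333,265; c=a[y0:y0+50,x0:x0+50]
f=12; b=cv2.resize(np.clip((c-40)*255/130,0,255).astype('u1'),None,fx=f,fy=f,interpolation=cv2.INTER_CUBIC)
u=lambda P:((proj(cs,P)-[x0,y0]+.46)*f)
k=np.array([529.9,-29.9]); v=np.array([.164,.986]); th=np.linspace(0,2*np.pi,90)
for z,col in((137,(255,0,0)),(143,(0,255,0))):
  cv2.polylines(b,[u(np.c_[k[0]+17*np.cos(th),k[1]+17*np.sin(th),0*th+z]).round().astype(int)],True,col,1)
for z in(138,140,142): cv2.circle(b,tuple(u(np.r_[k-28*v,z])[0].round().astype(int).tolist()),2,(255,255,0),-1)
save('s7.png',b)
g=a.mean(2)
for X in(347,349,351,353,355,357): print(X,g[276:300,X].round(0).astype(int))
E
```

```text
347 [111 113 114 115 116 116 117 117 119 120 121 123 126 128 127 125 122 119
 120 120 120 120 120 121]
349 [123 122 123 123 123 123 124 123 124 124 123 125 126 129 131 130 128 126
 126 126 126 126 126 127]
351 [127 127 127 127 127 127 127 127 128 127 127 125 125 130 133 132 130 128
 129 129 129 129 129 129]
353 [129 129 129 130 129 129 129 130 129 128 127 125 125 129 133 132 130 129
 127 127 127 128 127 127]
355 [127 126 126 126 126 126 125 125 125 124 123 124 126 129 131 129 126 124
 122 121 122 122 121 121]
357 [128 125 121 118 118 117 119 119 120 121 122 123 127 129 129 127 125 124
 124 124 124 127 128 127]
```

View pics/s7.png

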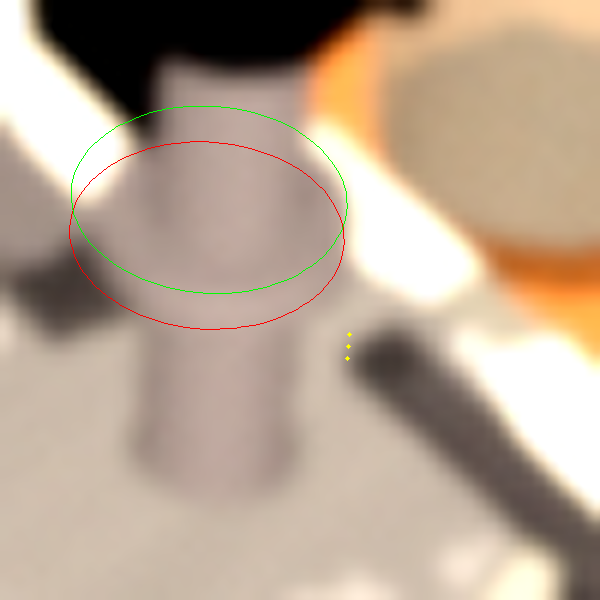

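The collar's rim matches the prediction for z = 140 mm to about 1 px, with a small sideways calibration bias. For the pointer height I'll take the arm's centreline in this averaged picture and intersect its rays with the stand's y–z plane.

```bash
python3 - <<'E'
from h import *
cs=cam('side'); a=np.load('side7.npy'); g=a.mean(2)
k=np.array([529.9,-29.9,0]); yaw=-.165; n=np.array([np.cos(yaw),np.sin(yaw),0]); v=np.array([-n[1],n[0],0])
for X in range(361,379):
    col=g[285:320,X]; i=int(np.argmin(col)); m=col[i]
    def edge(d):
        j=i; hi=max(col[i+d:i+7*d:d]) if i+7*d>=0 else max(col[i-1::-1]); th=(m+hi)/2
        while col[j]<th: j+=d
        return j-d*(col[j]-th)/(col[j]-col[j-d]),hi
    try:(e0,h0),(e1,h1)=edge(-1),edge(1)
    except Exception as e: print(X,e); continue
    mid=285+(e0+e1)/2; out=[]
    for bx,by in((0,0),(.75,-.1),(1.2,.4)):
        p,r=rays(cs,(X-bx,mid-by)); r=r[0]; q=p+r*(((k-p)@n)/(r@n)); out+= [round((q-k)@v,1),round(q[2],1)]
    print(X,round(m),round(h0),round(h1),round(285+e0,1),round(285+e1,1),out)
E
```

```text
361 121 138 137 293.2 296.5 [np.float64(-27.1), np.float64(136.3), np.float64(-25.4), np.float64(134.8), np.float64(-24.4), np.float64(135.0)]
362 98 138 138 293.0 296.7 [np.float64(-29.2), np.float64(138.0), np.float64(-27.6), np.float64(136.6), np.float64(-26.6), np.float64(136.7)]
363 79 140 138 292.6 297.1 [np.float64(-31.4), np.float64(139.7), np.float64(-29.8), np.float64(138.3), np.float64(-28.7), np.float64(138.4)]
364 72 144 138 292.2 297.7 [np.float64(-33.5), np.float64(141.3), np.float64(-31.9), np.float64(139.8), np.float64(-30.9), np.float64(140.0)]
365 71 149 135 291.7 298.5 [np.float64(-35.7), np.float64(142.7), np.float64(-34.1), np.float64(141.3), np.float64(-33.0), np.float64(141.4)]
366 72 160 129 291.5 299.2 [np.float64(-37.8), np.float64(143.9), np.float64(-36.3), np.float64(142.5), np.float64(-35.2), np.float64(142.6)]
367 79 175 118 291.3 299.9 [np.float64(-40.0), np.float64(145.2), np.float64(-38.4), np.float64(143.8), np.float64(-37.4), np.float64(143.9)]
368 83 115 137 294.1 301.5 [np.float64(-42.5), np.float64(142.9), np.float64(-40.9), np.float64(141.4), n
[... 756 characters left out ...]
6 146 299.4 307.5 [np.float64(-55.9), np.float64(142.7), np.float64(-54.4), np.float64(141.3), np.float64(-53.4), np.float64(141.4)]
375 82 142 161 301.2 308.9 [np.float64(-58.2), np.float64(141.5), np.float64(-56.8), np.float64(140.1), np.float64(-55.8), np.float64(140.3)]
376 82 181 167 301.7 309.8 [np.float64(-60.4), np.float64(142.0), np.float64(-58.9), np.float64(140.6), np.float64(-57.9), np.float64(140.7)]
377 82 186 170 302.6 310.2 [np.float64(-62.5), np.float64(142.3), np.float64(-61.1), np.float64(140.9), np.float64(-60.1), np.float64(141.1)]
378 82 186 157 303.6 310.5 [np.float64(-64.6), np.float64(142.8), np.float64(-63.2), np.float64(141.4), np.float64(-62.2), np.float64(141.6)]
```

The pointer centreline reads level at 141.3 ± 1 mm once the bias is corrected, and the collar is at 140.0. Raising another 1.3 mm.

>>> {"op": "apply_moves", "data": {
  "series": [
    [1,[-0.07,0,0],0],
    [1,[-0.13,0,0],0],
    [1,[-0.13,0,0],0],
    [1,[-0.13,0,0],0],
    [1,[-0.13,0,0],0]
  ]
}}

```text
t: 12.88
eef_pos: [530.1, -29.5, 362.0]
tcp_rot: [2.8, 1.571, 1.055]
ft_force: [0.7, 0.9, -1.8]
opening: 0.369
```

```bash
python3 - <<'E'
from h import *
s=monitor.state(); print(s['eef_pos'],s['ft_force'],s['opening'],abs(s['qvel']).max())
cs=cam('side'); ct=cam('top'); A=cv2.resize(cs['image'][230:370,270:420],None,fx=4,fy=4,interpolation=cv2.INTER_CUBIC)
save('s8.png',A)
E
```

```text
[530.1004233  -29.53081631 362.01075726] [ 0.65959425  0.88704244 -1.77319766] 0.3692708003170377 0.0024710639072425197
```

View pics/s8.png

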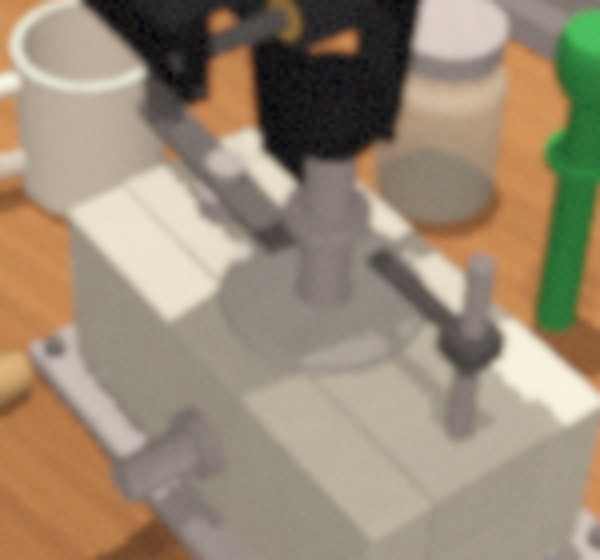

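The picture shows the turnbutton over the flange (nose at about (280,235)), the plunger held with its rod in the bore and the collar at (327,215) beside the pointer tip (382,258), and the cylinder seated. Handing in.

```bash
python3 -c "
from h import *
print(job.job_done()); print(monitor.state()['eef_pos'])"
```

```text
the job is handed in; nothing more can be done
None
the job is handed in; nothing more can be done
```

The turnbutton is locked across the flange. The plunger is drawn up 23.3 mm and still held there, with its rod in the bore, and the job is handed in at about 13 s on the robot's clock.

- **Turnbutton:** I swung its tail post round until the push force rose from 4.5 to 12 N over 1 mm, so it is at its stop. The last side picture shows the bar's nose over the flange.
- **Plunger:** I gripped the knob from the stand's +x and -x sides and lifted straight up. The sideways force read about 1 N at each check, and the wrist carried about 2 N. The collar should be at about 141.3 mm, from the measured lift of the arm.
- **Pointer height:** I measured the tip at about 141.3 mm, good to roughly 1 mm. Uncorrected camera readings gave 142–143 mm, and I removed a bias of about 1 px seen at the collar. Earlier rough estimates ran from 140 to 142 mm.
- **Left alone:** I saw no change in the pointer, the cylinder's seating or the mug and jar in the last picture. I took no final full view of the other things on the counter.

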